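# Hang the lift-off gate on the spindle guard and push it shut

## Task

Hang the lift-off gate from the rack back on the spindle guard: lower it, standing open, so that both of its knuckles go down over the two hinge pins together and sit fully home, without dropping it. Then push the gate shut against the stop post and leave it there. Leave the plain panel without knuckles and the other things on the bench where they are.

Things in the scene. Friction and masses are not known exactly. Their poses are not given: they have to be found in the camera images.
- gate: Lift-off gate, 0.3-0.55 kg: steel frame with grey sheet, upright in a rack slot, underside 10 mm above the table. Frame 12 mm thick (y), 140 high (z), x from 20 to 170 mm. Origin on the axis of its two knuckles, level with its underside; x to the free edge, z up. Solid top rail z 110-140, good to grip from above; centre of mass 85 mm from the axis. Looks the same from both sides.
- knuckle_low (a point): Centre of the lower knuckle's underside: gate frame (0, 0, 10 mm). A knuckle is a tube round the gate's z axis, outer diameter 26 mm, bore 15 mm, 22 mm long.
- knuckle_up (a point): Centre of the upper knuckle's underside: gate frame (0, 0, 100 mm). Same size as the lower.
- gate_edge (a point): Middle of the gate's free edge: gate frame (170, 0, 70 mm). In the guard's frame it lies at about (0, -170) when the gate is shut, and at (-170, 0) when it stands a quarter turn open.
- guard: Fixed guard frame of a bench spindle. Origin on the hinge axis, on the table; z up. Base plate 6 mm thick, x -25 to 175, y -210 to 60. Hinge post 30 mm square at (0, 38), 153 high. Shut gate: gate yaw = guard yaw - 90 deg, along -y; open: towards -x (guard yaw - 180 deg). It turns easily on the pins, nothing between blocks it, it stays where left. Behind: rails to 146 high, a spindle.
- pin_low (a point): Foot of the lower hinge pin on its bracket: guard frame (0, 0, 33 mm). Pin upright, 12 mm diameter, 22 mm high, the top 8 mm tapering to 5 mm. The lower knuckle's underside rests here when the gate is home; the gate's underside is then 23 mm above the table, its top 163.
- pin_up (a point): Foot of the upper hinge pin, same size: guard frame (0, 0, 123 mm). Both brackets are 8 mm thick, 24 mm wide round-nosed arms from the hinge post. The lower knuckle must pass below the upper bracket (underside 115): so the gate comes in sideways, raised 24 to 58 mm above its home height, then goes straight down.
- stop (a point): Stop post, 24 mm square, 173 mm high: this point is the middle of the face that the shut gate rests against, guard frame (6.5, -156, 93 mm), face towards -x.
- hood (a point): Underside centre of the 6 mm hood plate on top of the stop post, guard frame (8.5, -156, 173 mm), 45 x 30 mm (x, y). It overhangs the shut gate's top (163) by its free edge, so the gate cannot be lowered when shut, only when open.
- rack: Fixed two-slot rack, base 130 x 170 mm, 10 mm thick; slots along its x at y = +45 and -45 mm, 16 mm wide between walls 14 mm thick and 110 mm long that reach 45 mm above the table. Origin: centre of its base on the table. The gate is in one slot, knuckles beyond the rack's +x end, free edge towards -x.
- blank: Plain panel of the same frame size and look, without knuckles, in the other slot. Origin as on the gate (20 mm beyond the frame's end, level with its underside). To be left alone.
- holder_a: Loose steel tool holder standing near the back between rack and guard, 62 mm diameter, 105 mm high, origin under its centre. Bystander.
- holder_b: Loose tool holder like the other, to the right of the rack. Bystander.
- wrench: Loose wrench, 160 mm, lying along x between rack and guard. Origin at its middle, underside. Bystander.
- brush: Loose brush, 180 mm, lying at the front left. Bystander.
- oil_can: Loose can, 60 mm diameter, 130 mm high, left of the guard. Bystander.
There are look-alikes about, which are no part of the job. Leave any pink look-alike of the gate alone.

How it is judged (in metres and radians):
On the way, in this order (a step that is already met when the one before it is completed fails the run):
1. both knuckles are fully down over the two pins while the gate stands open (horizontal distance between knuckle_low and pin_low below 0.005 m and z of knuckle_low in the frame of pin_low between -0.004 and 0.005 m and horizontal distance between knuckle_up and pin_up below 0.005 m and z of knuckle_up in the frame of pin_up between -0.004 and 0.005 m and angle between gate's own z axis and vertical below 0.1 rad and x of gate_edge in the frame of guard below -0.022 m), for 0.2 s.
2. the hung gate is shut against the stop post (horizontal distance between knuckle_low and pin_low below 0.005 m and z of knuckle_low in the frame of pin_low between -0.004 and 0.005 m and horizontal distance between knuckle_up and pin_up below 0.005 m and z of knuckle_up in the frame of pin_up between -0.004 and 0.005 m and angle between gate's own z axis and vertical below 0.1 rad and x of gate_edge in the frame of guard above -0.01 m and y of gate_edge in the frame of guard below -0.14 m), for 0.2 s.
At the end, for the whole second after the job is handed in: Both knuckles sit on their brackets over the pins (within 5 mm in height and 5 mm sideways), the gate hangs upright (within 0.1 rad) and shut with its free edge within 10 mm of its place against the stop post, at rest and released (all of step 2 and x of gate_edge in the frame of guard below 0.015 m and linear speed of gate below 0.02 m/s and angular speed of gate below 0.1 rad/s); the robot touches nothing.
It fails at once if the gate is dropped onto the pins (falls faster than 0.35 m/s over them) instead of lowered (horizontal distance between knuckle_up and pin_up below 0.008 m and horizontal distance between knuckle_low and pin_low below 0.008 m and linear speed of gate above 0.35 m/s).
It fails at once if the plain panel or another loose thing on the bench is shifted by more than 30 mm (distance of any of blank, holder_a, holder_b, wrench, brush, oil_can from where it was at the start of the episode above 0.03 m).
It also fails if it takes over 64 s, if anything falls off the work surface, if the arm or the gripper's body presses on something with over 40 N, if the wrist force passes 120 N, or if a joint passes its speed limit or range.

## Robot

A 6-joint arm with a two-finger parallel gripper is mounted at the origin on the work surface. World frame = base frame: x ahead of the robot, y to its left, z up, the work surface at z = 0. Lengths are in mm, angles in rad, forces in N, time in s.
With the tool pointing down it reaches from about 350 to 950 mm from the base axis. Payload 17.4 kg.
Tool frame: the origin (TCP) lies on the centre line of the jaws, within the pads' length; the fingertips stand 19 mm ahead of it and the grasp point (between the pads) is the TCP; z points along the fingers, y is the line along which they close (so a half turn about z gives the same grasp; the last joint's range is limited). The gripper opens to 93 mm and grips with 3 to 60 N. Pads are 15 mm wide; open, the fingers measure 128 mm over their backs; the gripper's body (75 mm by 188 mm) begins 65 mm behind the grasp point.
Start: joints at [1.213, 0.116, 1.442, -0, 1.584, -0.038], TCP at [212.212, 640.78, 237.646] pointing down, gripper open.
Joint ranges: [-2.83, 2.83], [-0.83, 2.19], [0.07, 2.5], [-1.14, 4.28], [0.01, 3], [-2.97, 2.97]. Speed limits (rad/s): [1.89, 1.89, 2.22, 3.14, 3.14, 3.14].

## Interface

Orientations are given as a unit quaternion [w, x, y, z].
In Python, from workcell import arm gives the robot as it stands.
- The arm moves only by the tool play_rows, never from a script. Its argument "plan" is a list of rows, each a list of 2 entries, a list of its own where there are three numbers: the shift along the tool's x, y, z in cm, then the turn, a rotation vector about the tool's x, y, z in degrees. In form: [[[x, y, z], [ax, ay, az]], ...]. A call has exactly 8 rows; each row shifts and turns the commanded pose from where the row before left it, along the tool's axes as they then stand; what a row does not reach is not made up. A row lasts 1/12 s, in which the tool goes at most 41.7 mm and 7.16 degrees, less where a joint would pass 70% of its speed; a pose out of reach is approached as far as the arm can. A call is refused whole if a number of a shift passes 4.17 or a number of a turn 7.16, either way. A call with a gripper value outside its range is refused whole. "grip" is the finger opening in cm, from 0 to 9.3, set as the call begins (left out, the last holds). The fingers move at their own pace and stop on an object; "force" is the grip in N (left out, the last holds). Time passes only in rows, so rows that do not move let the fingers close, or fill a call up. It gives the time, the measured TCP pose, the force, the opening and the grip force at its end, in the units of the state.
- arm.sense(): the state, without advancing time (a new reading comes with each control period).
- arm.capture(name): name is "scene" or "top"; returns a dict with "pixels" (420x560x3 uint8, red, green, blue), "range_z" (420x560 float32, mm along the optical axis (not along the pixel's ray), 0 where there is no reading), "fx", "fy", "cx", "cy" (pixels), "R" (3x3) and "t" (3): a world point X has camera coordinates R X + t. Camera axes: x right, y down, z forward; pixel columns grow to the right and rows downward; lengths in mm; the calibration is good to about 2 mm. A picture is of the moment at which its call begins.
- arm.close_job(): hands the job in; it is judged then, once.
Trained networks look in a picture, given as the dict that the camera call returned (one of the last four; its "shot" number tells which), for a name from the list of things; names that differ only in an ending like _2 or _b are one class to them, and where a whole thing is asked for, a point or a joint stands for the part that bears it (a point fixed in the world has none). Each returns a list of dicts, best first, with "score" (0 to 1); they miss things now and then, are a little off and sometimes report something else, mostly with a low value. They report only what shows in the picture. A call takes as long as a camera call. They do not tell look-alikes from the thing itself.
- arm.cut_out(target, picture): "region" (420x560 bool, what is visible of it).
- arm.place_of(target, picture): "point" ([x, y, z] in mm, in the coordinates of the camera as it stood for that picture, good to about 4 mm: a listed point, or the origin of a listed thing).
The state is a dict: "time_s": time; "joint_positions": joint angles; "joint_velocities": joint speeds; "effort": joint torques, N m; "position": TCP position; "orientation": TCP orientation; "contact_force": force on the tool from outside, world axes, zero at the start; "ft_torque": the same for the moment, N m; "width": opening from 0.0 (shut) to 1.0 (fully open); "gripper_force": force on a finger pad.
Only numpy, scipy, OpenCV 4.12 (cv2) and the standard library are available. Lean on these libraries where they do the work, as an engineer would, in place of code of your own. Each camera call takes 0.05 s, during which the arm holds its last target. There are 200 camera calls.

## Working session

There is one attempt and no reset: what is moved stays moved. The work goes in short steps, Python scripts to look and compute and a tool call to move; the robot and the scene stay as the last step left them, time stands still between calls to the robot, and variables do not carry over. Pictures are saved under pics/ and viewed, at most 10 in all, crops included, and the job is handed in when it is done.

Besides the shell and the picture viewer there is one more tool, called after "Request:" by a JSON object that holds its "name" and its "arguments". play_rows: Moves the arm, as the interface text tells. Its arguments: {"type":"object","properties":{"plan":{"type":"array","items":{"type":"array"}},"grip":{"type":"number"},"force":{"type":"number"}},"required":["plan"]}

```bash
ls; mkdir -p pics
python3 - <<'E'
from workcell import arm
import cv2,numpy as np,pickle
s=arm.sense();print({k:np.round(v,3) for k,v in s.items()})
P={}
for n in("scene","top"):
    p=arm.capture(n);P[n]=p
    cv2.imwrite(f"pics/{n}0.png",cv2.cvtColor(p["pixels"],cv2.COLOR_RGB2BGR))
    print(n,p["fx"],p["R"].round(3).tolist(),p["t"].round(1).tolist(),p["shot"])
    for t in("gate","knuckle_low","knuckle_up","gate_edge","guard","pin_low","pin_up","stop","hood","rack","blank","holder_a","wrench","brush","oil_can"):
        for d in arm.place_of(t,p)[:3]:
            w=p["R"].T@(np.array(d["point"])-p["t"]);c=np.array(d["point"])
            print(t,round(d["score"],2),w.round(1).tolist(),int(p["fx"]*c[0]/c[2]+p["cx"]),int(p["fy"]*c[1]/c[2]+p["cy"]))
pickle.dump(P,open("p0.pkl","wb"))
E
```

```text
pics
{'time_s': np.float64(0.0), 'joint_positions': array([ 1.213,  0.116,  1.442, -0.   ,  1.584, -0.038]), 'joint_velocities': array([ 0.001,  0.001,  0.   , -0.   ,  0.001, -0.   ]), 'effort': array([-0.0000e+00, -7.2128e+01, -6.2260e+01,  7.8000e-02,  2.4000e-02,
       -0.0000e+00]), 'position': array([212.146, 640.592, 236.893]), 'orientation': array([-0.   ,  0.159,  0.987, -0.001]), 'contact_force': array([ 0.671, -0.332,  0.001]), 'ft_torque': array([-0.082,  0.014, -0.031]), 'gripper_force': np.float64(0.0), 'width': np.float64(0.996)}
scene 516.8301680770904 [[-0.15, 0.989, -0.017], [0.669, 0.088, -0.738], [-0.728, -0.122, -0.675]] [51.2, -212.8, 1788.8] 1
gate 0.69 [616.4, -223.6, 12.2] 178 265
gate 0.6 [226.5, -269.1, -2.1] 200 174
knuckle_low 0.78 [226.3, -269.9, 11.6] 200 171
knuckle_low 0.17 [587.2, 249.1, 126.7] 364 245
knuckle_up 0.88 [227.3, -271.6, 100.3] 195 148
knuckle_up 0.66 [617.8, -223.6, 112.7] 172 239
knuckle_up 0.35 [607.3, 89.8, 173.1] 297 231
gate_edge 0.96 [331.8, -145.7, 68.1] 229 182
gate_edge 0.76 [462.0, -287.4, 78.2] 168 205
gate_edge 0.22 [618.1,
[... 1108 characters left out ...]
_edge 0.73 [459.3, -289.3, 82.6] 376 202
gate_edge 0.38 [585.2, 244.9, -2.9] 208 169
guard 0.73 [586.4, 248.5, -1.8] 207 169
pin_up 0.58 [589.1, 250.5, 130.0] 199 162
stop 0.94 [607.6, 88.7, 95.3] 253 156
rack 0.86 [515.0, -214.2, 1.0] 347 187
blank 0.87 [583.4, -139.7, 10.0] 324 167
blank 0.42 [444.5, -8.3, 0.8] 285 210
holder_a 0.71 [575.5, -389.9, -1.5] 399 168
holder_a 0.7 [720.6, -137.9, -0.2] 322 126
holder_a 0.49 [587.1, 247.6, -1.7] 207 169
wrench 0.78 [446.1, -8.6, -2.6] 285 209
brush 0.74 [439.4, 390.4, 2.1] 164 214
brush 0.55 [620.4, -221.4, 106.7] 355 150
oil_can 0.65 [662.9, 447.8, 0.7] 146 147
oil_can 0.37 [608.4, 96.3, 166.2] 249 152
oil_can 0.35 [623.4, -222.6, 106.5] 355 149
```

Run:
```python
import cv2
a=cv2.imread("pics/scene0.png")[120:340,90:480];cv2.imwrite("pics/scene_crop.png",cv2.resize(a,(780,440),interpolation=cv2.INTER_CUBIC))
a=cv2.imread("pics/top0.png")[130:290,140:420];cv2.imwrite("pics/top_crop.png",cv2.resize(a,(784,448),interpolation=cv2.INTER_CUBIC))
```

```text
(no output)
```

View pics/scene_crop.png

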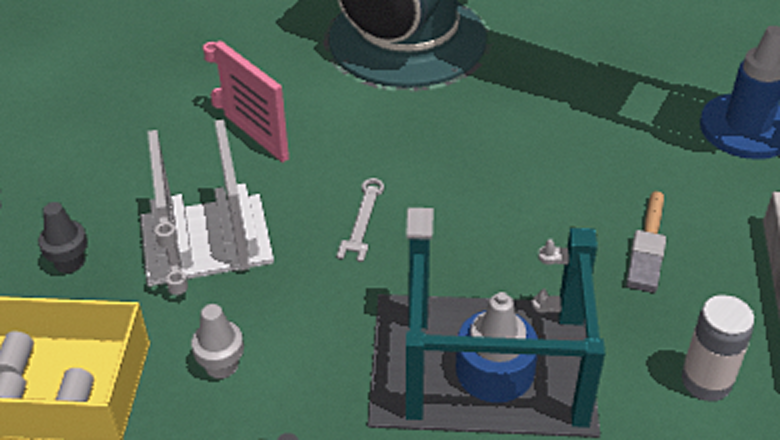

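View pics/top_crop.png

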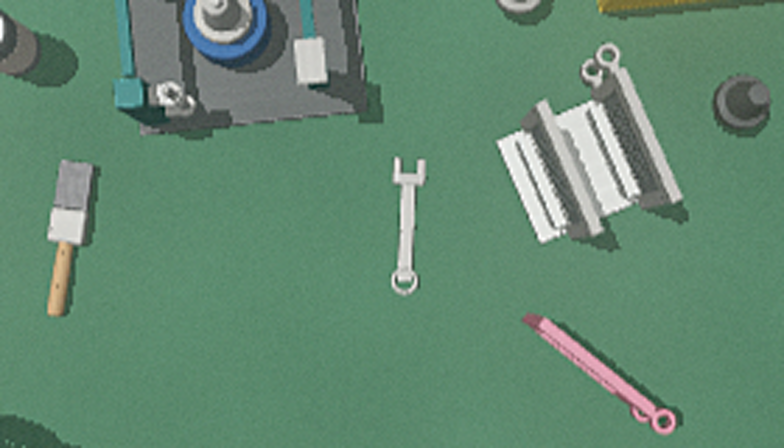

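The top crop shows three candidates. The grey panel with two knuckle rings is at top px (355,150), scene (172,239), in the right slot. The plain grey panel without rings is at top (324,167). The pink look-alike is at top (367,276). I choose the grey one with rings, and I'll check it in a close crop while fitting its pose from depth.

```bash
cat > h.py <<'E'
import numpy as np,cv2
from scipy.spatial.transform import Rotation as Ro
def cloud(p):
    z=p["range_z"].astype(float);v,u=np.indices(z.shape)
    c=np.stack([(u-p["cx"])/p["fx"]*z,(v-p["cy"])/p["fy"]*z,z],-1)
    w=(c-p["t"])@p["R"];w[z<=0]=np.nan;return w
def proj(p,X):
    c=p["R"]@np.asarray(X,float)+p["t"];return np.array([p["fx"]*c[0]/c[2]+p["cx"],p["fy"]*c[1]/c[2]+p["cy"]])
def wpt(p,d): return p["R"].T@(np.array(d["point"])-p["t"])
def tool(s):
    q=s["orientation"];return Ro.from_quat([q[1],q[2],q[3],q[0]])
def togo(s,X,yaw_y=None):
    "shift in cm in tool axes; turn about tool z (deg) to bring tool y to world yaw yaw_y"
    R=tool(s).as_matrix();d=R.T@(np.array(X)-s["position"])/10
    a=np.degrees(np.arctan2(R[1,1],R[0,1]));t=None if yaw_y is None else -((yaw_y-a+180)%360-180)
    return d.round(2),a.round(2),t,np.degrees(np.arccos(-R[2,2])).round(2)
E
python3 - <<'E'
import pickle;from h import *
P=pickle.load(open("p0.pkl","rb"))
def line(w,lo,hi,cen,rad,nm):
    m=(w[...,2]>lo)&(w[...,2]<hi)&(np.hypot(w[...,0]-cen[0],w[...,1]-cen[1])<rad)
    q=w[m];c=q[:,:2].mean(0);u,s,vt=np.linalg.svd(q[:,:2]-c);d=vt[0]*np.sign(vt[0][0]);t=(q[:,:2]-c)@d;n=(q[:,:2]-c)@[-d[1],d[0]]
    print(nm,len(q),c.round(1),"yaw",np.degrees(np.arctan2(d[1],d[0])).round(2),"t",t.min().round(1),t.max().round(1),"n",np.percentile(n,[2,98]).round(1),"z",np.median(q[:,2]).round(1),(c+d*t.max()).round(1),(c+d*t.min()).round(1))
for n in("top","scene"):
    w=cloud(P[n]);print(n)
    line(w,140,158,(530,-258),105,"gate rail")
    line(w,140,158,(505,-175),90,"blank rail")
    line(w,172,190,(607,92),40,"hood")
    line(w,146,165,(590,286),35,"post")
    line(w,124,150,(588,248),14,"pin_up")
    line(w,128,150,(588,248),14,"pin_up above")
    line(w,95,115,(618,-223),20,"knuckle up")
g=P["scene"]["pixels"][200:290,140:240];t=P["top"]["pixels"][135:215,300:400]
i=[cv2.resize(x,(400,360),interpolation=cv2.INTER_CUBIC) for x in(g,t)]
cv2.imwrite("pics/cand.png",cv2.cvtColor(np.hstack(i),cv2.COLOR_RGB2BGR))
E
```

```text
top
gate rail 411 [ 517.3 -223.1] yaw -64.48 t -61.3 47.4 n [-71.6  68.3] z 149.3 [ 537.8 -265.8] [ 490.9 -167.7]
blank rail 316 [ 508.  -192.4] yaw -14.5 t -76.7 71.5 n [-65.6  59. ] z 149.2 [ 577.2 -210.3] [ 433.7 -173.2]
hood 167 [610.5  93.5] yaw 3.63 t -22.7 23.3 n [-14.5  14.4] z 178.7 [633.8  95. ] [587.9  92.1]
post 129 [589.  285.9] yaw 6.44 t -18.9 34.5 n [-14.   14.6] z 152.5 [623.3 289.7] [570.3 283.7]
pin_up 30 [588.1 247.1] yaw -23.35 t -12.8 11.1 n [-8.6  8.5] z 128.3 [598.3 242.7] [576.3 252.2]
pin_up above 16 [587.6 247.8] yaw -51.82 t -7.0 6.1 n [-4.   5.6] z 139.1 [591.4 243. ] [583.3 253.3]
knuckle up 10 [ 614.7 -220.7] yaw -50.64 t -8.5 11.6 n [-8.2  7.7] z 113.7 [ 622.  -229.7] [ 609.3 -214.1]
scene
gate rail 335 [ 520.8 -223.4] yaw -46.05 t -73.6 62.3 n [-83.6  59.3] z 151.0 [ 564.1 -268.3] [ 469.7 -170.5]
blank rail 270 [ 513.1 -191.8] yaw 30.98 t -80.2 72.6 n [-69.   38.3] z 151.1 [ 575.4 -154.5] [ 444.4 -233.1]
hood 200 [611.2  94.5] yaw 0.65 t -25.7 23.0 n [-14.2  14.4] z 180.3 [634.1  94.8] [585.5  94.2]
post 180 [590.7 287. ] yaw 5.02 t -24.0 33.6 n [-15.   14.8] z 153.0 [624.1 290. ] [566.8 284.9]
pin_up 62 [589.2 248.8] yaw -67.59 t -13.2 12.4 n [-10.3   8.5] z 127.7 [593.9 237.3] [584.2 260.9]
pin_up above 31 [588.6 248.7] yaw -89.34 t -5.8 5.7 n [-4.4  3.3] z 137.8 [588.7 243. ] [588.6 254.6]
knuckle up 10 [ 625.4 -216.9] yaw -60.21 t -10.5 9.5 n [-3.5  3.2] z 113.5 [ 630.1 -225.1] [ 620.2 -207.7]
```

View pics/cand.png

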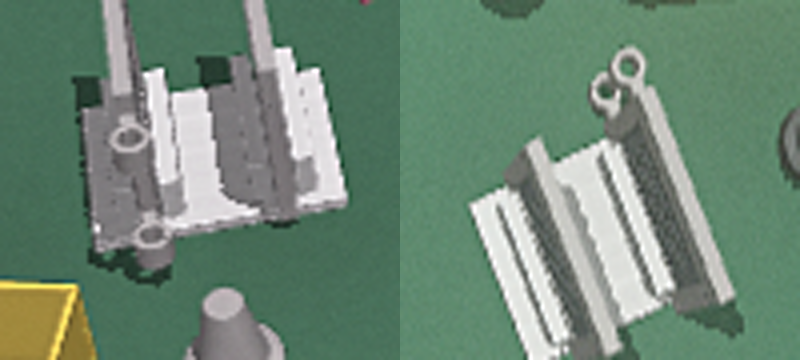

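The crop confirms it: the panel at crop right (630,70) and left (130,137) carries two grey rings, and the other one has none. Next I'll fit its rail tightly.

Run:
```python
import pickle;from h import *
from workcell import arm
P=pickle.load(open("p0.pkl","rb"))
def fit(w,a,b,lo,hi):
    a=np.array(a,float);b=np.array(b,float)
    for it in range(4):
        d=(b-a)/np.linalg.norm(b-a);n=np.array([-d[1],d[0]]);r=w[...,:2]-a
        m=(w[...,2]>lo)&(w[...,2]<hi)&(abs(r@n)<14)&(r@d>-25)&(r@d<175)
        q=w[m][:,:2];c=(np.percentile(q@n,3)+np.percentile(q@n,97))/2
        vx,vy,x0,y0=cv2.fitLine(q.astype(np.float32),cv2.DIST_HUBER,0,.01,.01).ravel()
        e=np.array([vx,vy]);e*=np.sign(e@d);o=np.array([x0,y0]);t=(q-o)@e;a,b=o+e*t.min(),o+e*t.max()
    nn=np.array([-e[1],e[0]]);print(len(q),"yaw",np.degrees(np.arctan2(e[1],e[0])).round(2),"ends",a.round(1),b.round(1),"len",np.linalg.norm(b-a).round(1),"n",np.percentile((q-o)@nn,[2,98]).round(1),"z",np.median(w[m][:,2]).round(1))
for k in("top","scene"):
    w=cloud(P[k])
    fit(w,(600,-231),(460,-288),144,156);fit(w,(567,-147),(425,-205),144,156)
s=arm.sense();print(togo(s,(540,-255,230),112.4))
```

```text
233 yaw -157.95 ends [ 600.6 -228.7] [ 461.8 -284.9] len 149.8 n [-6.1  6.6] z 149.4
224 yaw -158.18 ends [ 568.1 -145.5] [ 429.1 -201.1] len 149.7 n [-6.1  6. ] z 149.4
194 yaw -158.08 ends [ 601.6 -227.3] [ 457.3 -285.3] len 155.6 n [-5.8  5.9] z 151.1
186 yaw -158.15 ends [ 568.5 -144.1] [ 425.3 -201.5] len 154.3 n [-5.9  5.7] z 151.2
(array([-59.28, -74.73,   0.76]), np.float64(71.68), np.float64(-40.720873259160896), np.float64(0.0))
```

Request:
{"name": "play_rows", "arguments": {"plan": [[[-2.467,-3.102,0],[0,0,0]],[[-2.467,-3.102,0],[0,0,0]],[[-2.467,-3.102,0],[0,0,0]],[[-2.467,-3.102,0],[0,0,0]],[[-2.467,-3.102,0],[0,0,0]],[[-2.467,-3.102,0],[0,0,0]],[[-2.467,-3.102,0],[0,0,0]],[[-2.467,-3.102,0],[0,0,0]]], "grip": 6}}

```text
time_s: 2.27
position: [321.6, 341.4, 237.8]
orientation: [0.0, 0.159, 0.987, 0.0]
contact_force: [0.8, -0.4, 1.0]
width: 0.647
gripper_force: 0.0
```

Request:
{"name": "play_rows", "arguments": {"plan": [[[-2.467,-3.102,0],[0,0,0]],[[-2.467,-3.102,0],[0,0,0]],[[-2.467,-3.102,0],[0,0,0]],[[-2.467,-3.102,0],[0,0,0]],[[-2.467,-3.102,0],[0,0,0]],[[-2.467,-3.102,0],[0,0,0]],[[-2.467,-3.102,0],[0,0,0]],[[-2.467,-3.102,0],[0,0,0]]]}}

```text
time_s: 2.93
position: [431.0, 43.5, 238.0]
orientation: [0.001, 0.159, 0.987, 0.0]
contact_force: [0.4, 0.4, 1.1]
width: 0.649
gripper_force: 0.0
```

Request:
{"name": "play_rows", "arguments": {"plan": [[[-2.467,-3.102,0],[0,0,0]],[[-2.467,-3.102,0],[0,0,0]],[[-2.467,-3.102,0],[0,0,0]],[[-2.467,-3.102,0],[0,0,0]],[[-2.467,-3.102,0],[0,0,0]],[[-2.467,-3.102,0],[0,0,0]],[[-2.467,-3.102,0],[0,0,0]],[[-2.467,-3.102,0],[0,0,0]]]}}

```text
time_s: 3.6
position: [540.5, -254.3, 237.7]
orientation: [0.0, 0.159, 0.987, -0.0]
contact_force: [1.1, 0.7, 0.1]
width: 0.648
gripper_force: 0.0
```

Request:
{"name": "play_rows", "arguments": {"plan": [[[0,0,0],[0,0,-6.7]],[[0,0,0],[0,0,-6.7]],[[0,0,0],[0,0,-6.7]],[[0,0,0],[0,0,-6.7]],[[0,0,0],[0,0,-6.7]],[[0,0,0],[0,0,-6.7]],[[0,0,0],[0,0,0]],[[0,0,0],[0,0,0]]]}}

```text
time_s: 4.27
position: [540.2, -252.1, 237.7]
orientation: [0.0, -0.188, 0.982, -0.0]
contact_force: [0.0, 0.2, 1.0]
width: 0.648
gripper_force: 0.0
```

Run:
```python
from workcell import arm;from h import *
s=arm.sense();print(s["time_s"],s["position"].round(1),s["joint_positions"].round(2),s["width"],togo(s,(540.5,-252.5,136),111.95))
```

```text
4.2667 [ 540.2 -252.1  237.7] [-0.48 -0.06  1.62  0.    1.58 -2.43] 0.648056533121126 (array([-1.000e-02, -5.000e-02,  1.017e+01]), np.float64(111.66), np.float64(-0.28501891476406627), np.float64(0.0))
```

Request:
{"name": "play_rows", "arguments": {"plan": [[[0,-0.05,1.8],[0,0,-0.3]],[[0,0,1.8],[0,0,0]],[[0,0,1.8],[0,0,0]],[[0,0,1.8],[0,0,0]],[[0,0,1.5],[0,0,0]],[[0,0,1.0],[0,0,0]],[[0,0,0.5],[0,0,0]],[[0,0,0],[0,0,0]]]}}

```text
time_s: 4.93
position: [540.2, -252.4, 134.8]
orientation: [-0.0, -0.192, 0.981, 0.0]
contact_force: [-0.6, -0.3, -0.7]
width: 0.64
gripper_force: 0.0
```

Request:
{"name": "play_rows", "arguments": {"plan": [[[0,0,0],[0,0,0]],[[0,0,0],[0,0,0]],[[0,0,0],[0,0,0]],[[0,0,0],[0,0,0]],[[0,0,0],[0,0,0]],[[0,0,0],[0,0,0]],[[0,0,0],[0,0,0]],[[0,0,0],[0,0,0]]], "grip": 0, "force": 40}}

```text
time_s: 5.6
position: [540.4, -252.6, 135.7]
orientation: [0.0, -0.192, 0.981, -0.0]
contact_force: [0.4, -1.8, -0.6]
width: 0.125
gripper_force: 40.0
```

Request:
{"name": "play_rows", "arguments": {"plan": [[[0,0,-1.5],[0,0,0]],[[0,0,-3],[0,0,0]],[[0,0,-3.5],[0,0,0]],[[0,0,-3.5],[0,0,0]],[[0,0,-3.0],[0,0,0]],[[0,0,-1.5],[0,0,5.6]],[[0,0,0],[0,0,5.6]],[[0,0,0],[0,0,5.6]]]}}

```text
time_s: 6.27
position: [540.6, -252.6, 296.6]
orientation: [0.001, -0.045, 0.999, -0.0]
contact_force: [-0.3, 0.6, -4.6]
width: 0.129
gripper_force: 40.0
```

Run:
```python
from workcell import arm;from h import *
s=arm.sense();print(s["time_s"],s["position"].round(1),s["width"],s["gripper_force"],s["contact_force"].round(1),s["ft_torque"].round(2),togo(s,(443.6,235.1,296),95.2))
```

```text
6.2667 [ 540.6 -252.6  296.6] 0.12943776567736623 39.993669390678406 [-0.3  0.6 -4.6] [ 0.02 -0.01 -0.  ] (array([5.320e+00, 4.944e+01, 2.000e-02]), np.float64(95.1), np.float64(-0.09813145936178103), np.float64(0.07))
```

Request:
{"name": "play_rows", "arguments": {"plan": [[[0.4,1.4,0],[0,0,0]],[[0.7,2.8,0],[0,0,0]],[[0.7,3,0],[0,0,0]],[[0.7,3,0],[0,0,0]],[[0.7,3,0],[0,0,0]],[[0.7,3,0],[0,0,0]],[[0.7,3,0],[0,0,0]],[[0.7,3,0],[0,0,0]]]}}

```text
time_s: 6.93
position: [465.6, -34.9, 295.1]
orientation: [-0.0, -0.048, 0.999, 0.0]
contact_force: [1.2, 0.6, -3.3]
width: 0.127
gripper_force: 40.0
```

Request:
{"name": "play_rows", "arguments": {"plan": [[[0,3.5,0],[0,0,0]],[[0,3.5,0],[0,0,0]],[[0,3.5,0],[0,0,0]],[[0,3.5,0],[0,0,0]],[[0,3.5,0],[0,0,0]],[[0,3.5,0],[0,0,0]],[[0,3.5,0],[0,0,0]],[[0,2.7,0],[0,0,0]]]}}

```text
time_s: 7.6
position: [439.9, 236.8, 295.1]
orientation: [-0.0, -0.049, 0.999, 0.0]
contact_force: [0.6, -0.4, -4.3]
width: 0.126
gripper_force: 40.0
```

Request:
{"name": "play_rows", "arguments": {"plan": [[[0,0,1],[0,0,0]],[[0,0,2],[0,0,0]],[[0,0,2],[0,0,0]],[[0,0,2],[0,0,0]],[[0,0,2],[0,0,0]],[[0,0,1],[0,0,0]],[[0,0,0],[0,0,0]],[[0,0,0],[0,0,0]]]}}

```text
time_s: 8.27
position: [441.1, 234.2, 195.8]
orientation: [-0.0, -0.047, 0.999, -0.0]
contact_force: [0.3, -0.4, -3.4]
width: 0.125
gripper_force: 40.0
```

```bash
cat > look.py <<'E'
import sys,pickle;from workcell import arm;from h import *
s=arm.sense();print(s["time_s"],s["position"].round(1),s["width"].round(3),s["contact_force"].round(1),s["ft_torque"].round(2),togo(s,s["position"],95.2))
k=sys.argv[1];I=[]
for n in("scene","top"):
    p=arm.capture(n)
    for t in("knuckle_low","knuckle_up","pin_low","pin_up"):
        for d in arm.place_of(t,p)[:2]:
            w=wpt(p,d)
            if d["score"]>.25 and w[1]>100: print(n,t,round(d["score"],2),w.round(1),proj(p,w).round(1))
    c=proj(p,(560,240,120)).astype(int);x=p["pixels"][c[1]-50:c[1]+50,c[0]-50:c[0]+50]
    I.append(cv2.resize(x,(400,400),interpolation=cv2.INTER_CUBIC));pickle.dump(p,open(f"{n}_{k}.pkl","wb"))
cv2.imwrite(f"pics/l{k}.png",cv2.cvtColor(np.hstack(I),cv2.COLOR_RGB2BGR))
E
python3 look.py 1
```

```text
Traceback (most recent call last):
  File "look.py", line 2, in <module>
    s=arm.sense();print(s["time_s"],s["position"].round(1),s["width"].round(3),s["contact_force"].round(1),s["ft_torque"].round(2),togo(s,s["position"],95.2))
                                                           ^^^^^^^^^^^^^^^^
AttributeError: 'float' object has no attribute 'round'
```

```bash
sed -i 's/s\["width"\].round(3)/round(s["width"],3)/' look.py; python3 look.py 1
```

```text
8.2667 [441.1 234.2 195.8] 0.125 [ 0.3 -0.4 -3.4] [0.02 0.01 0.02] (array([0., 0., 0.]), np.float64(95.42), np.float64(0.21849586545880584), np.float64(0.03))
scene knuckle_low 0.87 [526.3 241.   80.3] [360.1 240.3]
scene knuckle_up 0.67 [523.3 242.9 176.3] [364.5 212.4]
scene pin_low 0.79 [586.4 247.5  32.2] [360.2 270.7]
scene pin_up 0.82 [585.5 246.9 126.7] [363.4 245.1]
top pin_low 0.81 [588.2 244.9  27.2] [206.9 167.4]
top pin_low 0.62 [586.2 247.1  -1.1] [207.7 169.3]
top pin_up 0.73 [591.  249.8 129.7] [199.3 161.6]
```

View pics/l1.png

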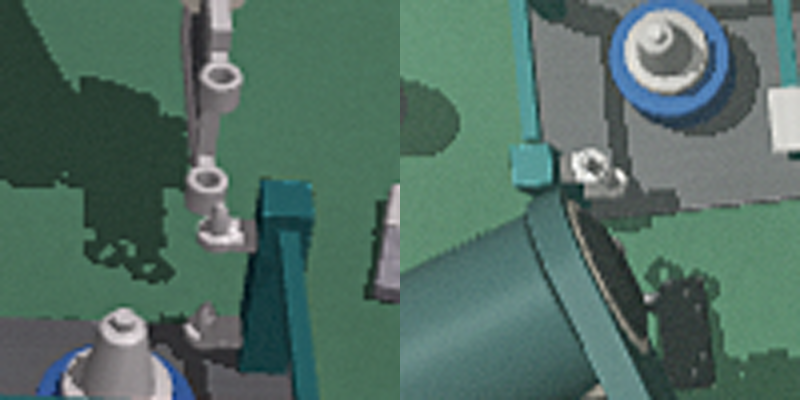

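Request:
{"name": "play_rows", "arguments": {"plan": [[[-0.5,0,0],[0,0,0]],[[-1,0,0],[0,0,0]],[[-1.2,0,0],[0,0,0]],[[-1.2,0.02,0],[0,0,0]],[[-1.2,0,0],[0,0,0]],[[-0.8,0,0],[0,0,0]],[[-0.36,0,0],[0,0,0]],[[0,0,0],[0,0,0]]]}}

```text
time_s: 9.43
position: [504.4, 240.3, 195.2]
orientation: [-0.0, -0.047, 0.999, -0.0]
contact_force: [-0.8, 0.3, -3.7]
width: 0.124
gripper_force: 40.0
```

```bash
python3 look.py 2
python3 - <<'E'
import pickle;from h import *
p=pickle.load(open("scene_2.pkl","rb"));w=cloud(p)
def sel(lo,hi,c=(588,248),r=17):
    q=w[(w[...,2]>lo)&(w[...,2]<hi)&(np.hypot(w[...,0]-c[0],w[...,1]-c[1])<r)];
    if len(q): print(lo,hi,len(q),"mean",q.mean(0).round(1),"mid y",(q[:,1].min()+q[:,1].max()).round(1)/2,"x",q[:,0].min().round(1),q[:,0].max().round(1))
sel(188,197);sel(170,188);sel(97,105);sel(82,97);sel(125,145,r=9)
E
```

```text
9.4333 [504.4 240.3 195.2] 0.124 [-0.8  0.3 -3.7] [0.02 0.03 0.  ] (array([0., 0., 0.]), np.float64(95.35), np.float64(0.15443357561412085), np.float64(0.04))
scene knuckle_low 0.63 [588.8 246.4  80.1] [361.4 258.9]
scene knuckle_up 0.64 [587.9 248.6 172. ] [365.9 232.8]
scene pin_low 0.97 [582.  249.9  34.7] [361.3 268.8]
scene pin_up 0.91 [586.5 245.6 121.4] [362.7 246.8]
top pin_low 0.56 [587.1 243.4  30.2] [207.2 167.6]
top pin_up 0.6 [589.9 249.8 128.7] [199.3 162. ]
top pin_up 0.26 [661.3 448.4   3.7] [146.3 147.7]
188 197 72 mean [586.7 248.2 191.8] mid y 248.15 x 571.0 600.3
170 188 71 mean [591.7 248.7 179.9] mid y 248.6 x 574.9 600.2
97 105 37 mean [592.1 249.3 101. ] mid y 248.4 x 580.9 600.4
82 97 57 mean [591.  247.9  90.1] mid y 248.85 x 575.6 601.4
125 145 35 mean [590.  248.5 134.3] mid y 248.4 x 585.8 595.8
```

View pics/l2.png

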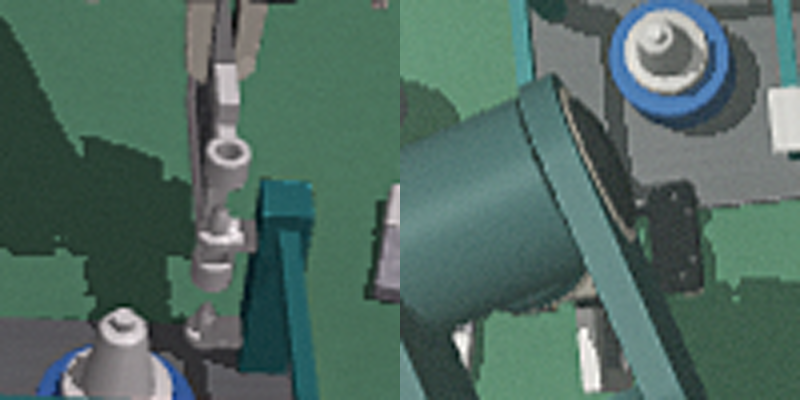

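Scene view (left): knuckles at crop (228,152) and (212,265) sit directly over the pins at (220,220) and (205,310), and the depth means agree within about 1.5 mm. I'll lower slowly.

Request:
{"name": "play_rows", "arguments": {"plan": [[[0,0,0.4],[0,0,0]],[[0,0,0.5],[0,0,0]],[[0,0,0.5],[0,0,0]],[[0,0,0.5],[0,0,0]],[[0,0,0.4],[0,0,0]],[[0,0,0.4],[0,0,0]],[[0,0,0.3],[0,0,0]],[[0,0,0],[0,0,0]]]}}

```text
time_s: 10.6
position: [503.5, 240.3, 164.8]
orientation: [-0.0, -0.047, 0.999, -0.0]
contact_force: [0.2, 0.0, -3.8]
width: 0.125
gripper_force: 40.0
```

Request:
{"name": "play_rows", "arguments": {"plan": [[[0,0,0.2],[0,0,0]],[[0,0,0.25],[0,0,0]],[[0,0,0.25],[0,0,0]],[[0,0,0.25],[0,0,0]],[[0,0,0.2],[0,0,0]],[[0,0,0.1],[0,0,0]],[[0,0,0],[0,0,0]],[[0,0,0],[0,0,0]]]}}

```text
time_s: 11.27
position: [503.7, 240.4, 153.2]
orientation: [0.0, -0.047, 0.999, -0.0]
contact_force: [-0.3, -0.1, -5.3]
width: 0.126
gripper_force: 40.0
```

Request:
{"name": "play_rows", "arguments": {"plan": [[[0,0,0.1],[0,0,0]],[[0,0,0.1],[0,0,0]],[[0,0,0.1],[0,0,0]],[[0,0,0.1],[0,0,0]],[[0,0,0],[0,0,0]],[[0,0,0],[0,0,0]],[[0,0,0],[0,0,0]],[[0,0,0],[0,0,0]]]}}

```text
time_s: 11.93
position: [503.7, 240.4, 149.2]
orientation: [0.0, -0.047, 0.999, 0.0]
contact_force: [0.6, 0.6, -4.5]
width: 0.13
gripper_force: 40.0
```

Request:
{"name": "play_rows", "arguments": {"plan": [[[0,0,0.05],[0,0,0]],[[0,0,0.05],[0,0,0]],[[0,0,0.05],[0,0,0]],[[0,0,0],[0,0,0]],[[0,0,0],[0,0,0]],[[0,0,0],[0,0,0]],[[0,0,0],[0,0,0]],[[0,0,0],[0,0,0]]]}}

```text
time_s: 12.6
position: [503.7, 240.5, 148.4]
orientation: [0.0, -0.047, 0.999, 0.0]
contact_force: [-4.7, -0.4, 5.3]
width: 0.124
gripper_force: 40.0
```

Contact is up by about 10 N and z matches home. I'll release gently and check that it is seated.

Request:
{"name": "play_rows", "arguments": {"plan": [[[0,0,0],[0,0,0]],[[0,0,0],[0,0,0]],[[0,0,0],[0,0,0]],[[0,0,0],[0,0,0]],[[0,0,0],[0,0,0]],[[0,0,0],[0,0,0]],[[0,0,0],[0,0,0]],[[0,0,0],[0,0,0]]], "grip": 4}}

```text
time_s: 13.27
position: [503.7, 240.4, 147.6]
orientation: [-0.0, -0.047, 0.999, -0.0]
contact_force: [-0.6, -0.4, -0.1]
width: 0.427
gripper_force: 0.0
```

Request:
{"name": "play_rows", "arguments": {"plan": [[[0,0,-0.5],[0,0,0]],[[0,0,-1.5],[0,0,0]],[[0,0,-2],[0,0,0]],[[0,0,-2],[0,0,0]],[[0,0,-1.5],[0,0,0]],[[0,0,-0.5],[0,0,0]],[[0,0,0],[0,0,6]],[[0,0,0],[0,0,6]]]}}

```text
time_s: 13.93
position: [503.7, 240.4, 227.6]
orientation: [0.0, 0.06, 0.998, 0.0]
contact_force: [0.8, 0.3, -0.8]
width: 0.429
gripper_force: 0.0
```

```bash
python3 look.py 3
python3 - <<'E'
import pickle;from h import *
p=pickle.load(open("scene_3.pkl","rb"));w=cloud(p)
q=w[(w[...,2]>138)&(w[...,2]<155)&(np.hypot(w[...,0]-588,w[...,1]-248)<14)];print("ring top",len(q),q.mean(0).round(1))
q=w[(w[...,2]>157)&(w[...,2]<170)&(w[...,0]<575)&(w[...,0]>400)&(abs(w[...,1]-240)<40)];print("rail",len(q),q.mean(0).round(1),cv2.fitLine(q[:,:2].astype(np.float32),2,0,.01,.01).ravel())
E
```

```text
13.9333 [503.7 240.4 227.6] 0.429 [ 0.8  0.3 -0.8] [-0.04  0.02 -0.02] (array([0., 0., 0.]), np.float64(83.12), np.float64(-12.077455169656872), np.float64(0.01))
scene knuckle_low 0.67 [592.2 248.5  33.2] [360.5 272.3]
scene knuckle_up 0.57 [586.7 249.4 125.6] [364.4 245.8]
scene pin_low 0.96 [585.6 249.3  33.6] [361.  270.2]
scene pin_up 0.79 [584.9 244.  123.9] [362.1 245.6]
top pin_low 0.59 [587.5 247.4  28. ] [206.1 167.6]
top pin_up 0.83 [591.4 250.7 131.6] [198.8 161.4]
top pin_up 0.34 [ 5.862e+02  2.454e+02 -2.000e-01] [208.1 169.2]
ring top 81 [588.  248.7 144.7]
rail 201 [499.4 240.8 161.3] [9.9591482e-01 9.0297848e-02 4.9937646e+02 2.4078052e+02]
```

View pics/l3.png

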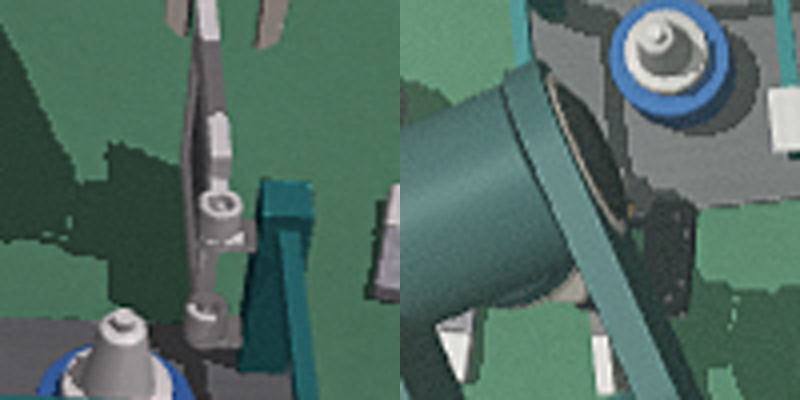

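Seated: the upper ring at crop (220,205) is on its bracket, ring top 144.7 (home 145), and the gate still stands open. I'll flip the tool so the swing stays inside the wrist range, then straddle the rail.

Request:
{"name": "play_rows", "arguments": {"plan": [[[0,0,0],[0,0,7]],[[0,0,0],[0,0,7]],[[0,0,0],[0,0,7]],[[0,0,0],[0,0,7]],[[0,0,0],[0,0,7]],[[0,0,0],[0,0,7]],[[0,0,0],[0,0,7]],[[0,0,0],[0,0,7]]], "grip": 3}}

```text
time_s: 15.1
position: [503.7, 240.3, 227.6]
orientation: [-0.0, 0.522, 0.853, -0.0]
contact_force: [-0.2, 0.7, 0.2]
width: 0.319
gripper_force: 0.0
```

Request:
{"name": "play_rows", "arguments": {"plan": [[[0,0,0],[0,0,7]],[[0,0,0],[0,0,7]],[[0,0,0],[0,0,7]],[[0,0,0],[0,0,7]],[[0,0,0],[0,0,7]],[[0,0,0],[0,0,7]],[[0,0,0],[0,0,7]],[[0,0,0],[0,0,7]]]}}

```text
time_s: 15.77
position: [503.7, 240.4, 227.6]
orientation: [-0.0, 0.861, 0.508, -0.0]
contact_force: [-1.2, 0.4, 0.1]
width: 0.325
gripper_force: 0.0
```

Request:
{"name": "play_rows", "arguments": {"plan": [[[0,0,0],[0,0,7]],[[0,0,0],[0,0,7]],[[0,0,0],[0,0,7]],[[0,0,0],[0,0,7]],[[0,0,0],[0,0,7]],[[0,0,0],[0,0,7]],[[0,0,0],[0,0,7]],[[0,0,0],[0,0,7]]]}}

```text
time_s: 16.43
position: [503.7, 240.4, 227.6]
orientation: [0.0, 0.999, 0.044, 0.0]
contact_force: [-0.3, 0.4, -0.5]
width: 0.323
gripper_force: 0.0
```

Run:
```python
from workcell import arm;from h import *
s=arm.sense();print(s["time_s"],s["position"].round(1),s["joint_positions"].round(2),s["width"],togo(s,(503.4,240.7,150),-84.8))
```

```text
16.4333 [503.7 240.4 227.6] [ 0.4  -0.14  1.71 -0.    1.57  1.88] 0.3227815117838999 (array([-0.02, -0.04,  7.76]), np.float64(-84.93), np.float64(-0.12660526935633243), np.float64(0.0))
```

Request:
{"name": "play_rows", "arguments": {"plan": [[[0,0,0.8],[0,0,0]],[[0,0,1.3],[0,0,0]],[[0,0,1.3],[0,0,0]],[[0,0,1.3],[0,0,0]],[[0,0,1.3],[0,0,0]],[[0,0,1.0],[0,0,0]],[[0,0,0.6],[0,0,0]],[[0,0,0],[0,0,0]]]}}

```text
time_s: 17.1
position: [503.2, 240.2, 149.8]
orientation: [0.0, 0.999, 0.047, -0.001]
contact_force: [0.2, 0.1, -0.3]
width: 0.326
gripper_force: 0.0
```

Request:
{"name": "play_rows", "arguments": {"plan": [[[0.02,0.45,0],[0,0,-3]],[[0.02,0.45,0],[0,0,-3]],[[0.05,0.89,0],[0,0,-6]],[[0.05,0.89,0],[0,0,-6]],[[0.05,0.89,0],[0,0,-6]],[[0.05,0.89,0],[0,0,-6]],[[0.05,0.89,0],[0,0,-6]],[[0.05,0.89,0],[0,0,-6]]]}}

```text
time_s: 17.77
position: [531.6, 185.4, 152.5]
orientation: [0.0, 0.915, 0.404, 0.001]
contact_force: [0.0, 0.8, -0.2]
width: 0.322
gripper_force: 0.2
```

Run:
```python
from workcell import arm;from h import *
s=arm.sense();a=togo(s,s["position"])[1];c=np.array([588.1,248.4]);d=s["position"][:2]-c
print(s["time_s"],s["position"].round(1),s["contact_force"].round(1),a,"radial yaw",np.degrees(np.arctan2(d[1],d[0])),np.hypot(*d))
```

```text
17.7667 [531.6 185.4 152.5] [ 0.   0.8 -0.2] -42.31 radial yaw -131.8962625113228 84.57829944337144
```

Request:
{"name": "play_rows", "arguments": {"plan": [[[0.05,0.89,0],[0,0,-6]],[[0.05,0.89,0],[0,0,-6]],[[0.05,0.89,0],[0,0,-6]],[[0.05,0.89,0],[0,0,-6]],[[0.05,0.89,0],[0,0,-6]],[[0.04,0.74,0],[0,0,-5]],[[0.03,0.6,0],[0,0,-4]],[[0.03,0.6,0],[0,0,-4]]]}}

```text
time_s: 18.43
position: [590.2, 163.6, 152.3]
orientation: [0.0, 0.703, 0.711, 0.0]
contact_force: [-0.8, 0.5, 0.1]
width: 0.32
gripper_force: 0.2
```

```bash
cat > g.py <<'E'
from workcell import arm;from h import *
s=arm.sense();a=togo(s,s["position"])[1];c=np.array([588.1,248.4]);d=s["position"][:2]-c
print(s["time_s"],s["position"].round(1),s["contact_force"].round(1),a,"radial yaw",np.degrees(np.arctan2(d[1],d[0])),np.hypot(*d))
p=arm.capture("scene");w=cloud(p);yw=np.radians(5.2)
l=(w[...,:2]-c)@np.array([[np.cos(yw),-np.sin(yw)],[np.sin(yw),np.cos(yw)]])
for lo,hi in((-50,-25),(-138,-110),(-170,-140)):
    q=l[(w[...,2]>155)&(w[...,2]<168)&(l[...,1]>lo)&(l[...,1]<hi)&(abs(l[...,0])<80)]
    print("rail local y",lo,hi,len(q),np.percentile(q[:,0],[5,50,95]).round(1) if len(q) else "")
c=proj(p,(600,170,150)).astype(int);x=p["pixels"][c[1]-60:c[1]+60,c[0]-70:c[0]+70]
import sys;cv2.imwrite(sys.argv[1],cv2.cvtColor(cv2.resize(x,(700,600),interpolation=cv2.INTER_CUBIC),cv2.COLOR_RGB2BGR))
E
python3 g.py pics/g1.png
```

```text
18.4333 [590.2 163.6 152.3] [-0.8  0.5  0.1] 0.59 radial yaw -88.58179764838825 84.8511310134242
rail local y -50 -25 53 [-12.3  -2.    2.1]
rail local y -138 -110 28 [-26.6 -18.9 -13. ]
rail local y -170 -140 32 [24.3 28.2 30.4]
```

Request:
{"name": "play_rows", "arguments": {"plan": [[[0.02,0.2,0],[0,0,-2]],[[0.02,0.2,0],[0,0,-2]],[[0,0.2,0],[0,0,-1]],[[0,0.2,0],[0,0,0]],[[0,0.15,0],[0,0,0]],[[0,0.15,0],[0,0,0]],[[0,0.1,0],[0,0,0]],[[0,0,0],[0,0,0]]]}}

```text
time_s: 19.15
position: [601.7, 164.9, 151.7]
orientation: [0.0, 0.673, 0.739, 0.0]
contact_force: [-0.8, -0.6, -0.5]
width: 0.322
gripper_force: 0.2
```

```bash
python3 g.py pics/g2.png
```

```text
19.15 [601.7 164.9 151.7] [-0.8 -0.6 -0.5] 5.35 radial yaw -80.78167170000188 84.61846968089249
rail local y -50 -25 34 [-5.9  2.3  5.9]
rail local y -138 -110 51 [-7.5 -0.7  4.4]
rail local y -170 -140 40 [ 1.  27.2 30.1]
```

Request:
{"name": "play_rows", "arguments": {"plan": [[[0,0.05,0],[0,0,0]],[[0,0.05,0],[0,0,0]],[[0,0.05,0],[0,0,0]],[[0,0.05,0],[0,0,0]],[[0,0,0],[0,0,0]],[[0,0,0],[0,0,0]],[[0,0,0],[0,0,0]],[[0,0,0],[0,0,0]]]}}

```text
time_s: 19.87
position: [603.2, 165.0, 151.3]
orientation: [-0.0, 0.673, 0.74, -0.0]
contact_force: [-4.8, 0.0, -0.7]
width: 0.324
gripper_force: 2.5
```

Pushed against the stop (4.8 N). I'll centre the fingers off the rail and go straight up.

Request:
{"name": "play_rows", "arguments": {"plan": [[[0,-0.2,0],[0,0,0]],[[0,-0.3,0],[0,0,0]],[[0,-0.3,0],[0,0,0]],[[0,0,-0.5],[0,0,0]],[[0,0,-1.5],[0,0,0]],[[0,0,-2.5],[0,0,0]],[[0,0,-3],[0,0,0]],[[0,0,-2.5],[0,0,0]]]}}

```text
time_s: 20.53
position: [595.6, 164.3, 255.2]
orientation: [0.001, 0.673, 0.739, 0.001]
contact_force: [0.4, 0.4, 0.4]
width: 0.323
gripper_force: 0.0
```

Request:
{"name": "play_rows", "arguments": {"plan": [[[0,0,-2],[0,0,0]],[[0,-2,-1],[0,0,0]],[[0,-3,0],[0,0,0]],[[0,-3,0],[0,0,0]],[[0,-3,0],[0,0,0]],[[0,-2,0],[0,0,0]],[[0,0,0],[0,0,0]],[[0,0,0],[0,0,0]]]}}

```text
time_s: 21.2
position: [465.8, 152.1, 283.7]
orientation: [0.001, 0.673, 0.74, 0.001]
contact_force: [-0.3, 0.4, -0.3]
width: 0.324
gripper_force: 0.0
```

```bash
python3 g.py pics/g3.png
```

```text
21.2 [465.8 152.1 283.7] [-0.3  0.4 -0.3] 5.4 radial yaw -141.78293857477937 155.61538102324863
rail local y -50 -25 61 [-6.8  2.   6. ]
rail local y -138 -110 58 [-5.9  1.3  6.2]
rail local y -170 -140 44 [ 1.3 27.6 30.1]
```

View pics/g3.png

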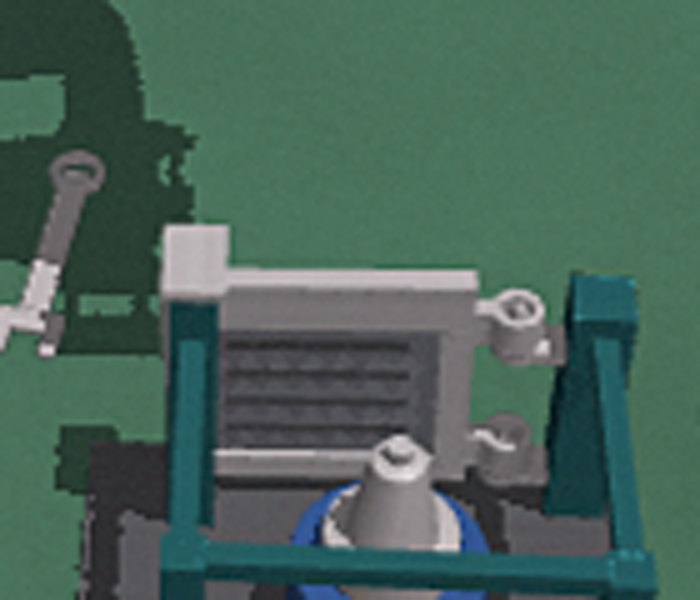

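The picture shows the gate shut under the hood at (195,260), with both rings seated on their brackets at (518,320) and (500,440). The rail lies within 2 mm of the stop plane and the arm is clear.

```bash
python3 -c "
from workcell import arm
print(arm.close_job())"
```

```text
the job is handed in; nothing more can be done
None
```

The gate is hung with both knuckles fully down on the pins and pushed shut against the stop post; the arm is clear, and I handed the job in at about 21 s of the 64 s allowed, though the hand-in returned no verdict.

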